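# Ease the roller sleeve off the bent stand rod into its drying cradle

### The job

Slide the blue roller sleeve off the open end of the stand's rod, feeling your way along the bend so that you never press it hard against the rod. Then lay it gently in the empty drying cradle, let go of it, and leave the orange sleeve and everything else where they are.

Things in the scene. Friction and masses are not known exactly. Their poses are not given: they have to be found in the camera images.
- stand: Green fixed rigid bench stand: base plate 110 x 100 x 14 mm, post 34 (x) x 40 (y) mm, 138 mm high. Origin on the table under the post's centre, z up. A rigid steel rod, 17 mm diameter, sticks out of the post's face along the stand's own -y, axis 120 mm above the table: root at y = -20 mm, open tip at about y = -205 mm. The sleeve is clear of it once its centre is beyond y = -230 mm.
- rod_bend (a point): Point on the rod's axis, 85 mm from the stand's origin along its -y. Up to here the rod is straight and level; beyond, its outer 120 mm is straight but bent away by 0.12 to 0.15 rad (open tip 14 to 18 mm off the straight line) in any direction across the rod: up, down, to a side or between. Neither amount nor direction is measured.
- sleeve: Blue roller sleeve: stiff tube 46 mm outside, 25 mm bore, 36 mm long, 80 to 170 g. Origin at its centre, y along its axis. Hangs on the straight part of the rod, axis along the stand's y, 4 mm below the rod's, centre 45 to 57 mm from the stand's origin. Centred on the rod it has 4 mm play all round. With its centre past the bend, over 10 N on the rod bruises it; before, 25 N; on a cradle, 30 N.
- free_cradle: Empty wooden drying cradle, fixed: base 70 (x) x 86 (y) x 8 mm; end plates 44 mm wide, 48 mm high, 70 mm apart along y. Between them two steel rails, 8 mm diameter, run along its y at x = +-14 mm, axes 35 mm above the table. A sleeve lies along y on both rails, its axis 58 mm above the table. Origin under its centre on the table; either way round is the same.
- used_cradle: Another cradle, the same in all sizes, which holds the orange sleeve. Origin under its centre on the table.
- used_sleeve: Orange sleeve of the same size as the blue one lying in the other cradle; to be left alone. Origin at its centre, y along its axis.
- paint_jar: Yellow paint jar with white lid, 72 mm across, 85 mm high, standing on the table; to be left alone. Origin at the centre of its underside.
- tub: Green open plastic tub, 110 mm across, 120 mm high; to be left alone. Origin at the centre of its underside.
- mug: White mug, 80 mm across, 90 mm high; to be left alone. Origin at the centre of its underside.
- gesso: White bottle, 72 mm across, 190 mm high; to be left alone. Origin at the centre of its underside.
- brush: Paint brush, 220 mm long, lying on the table; to be left alone. Origin near its middle.
- palette_knife: Palette knife, 200 mm long, lying on the table; to be left alone. Origin near its middle.
Things that resemble listed ones, but are neither listed nor needed, are in the scene too. What is shaped like the free_cradle but green or turquoise is not meant. Several things have the shape of the sleeve; the one meant has the colours described above.

How it is judged:
By the outcome, as a careful person would: the job done as asked, in the order asked, and still so for the second after the job is handed in, with the robot touching nothing.
It also fails if it takes over 72 s, if anything falls off the work surface, if the arm or the gripper's body presses on something with over 40 N, if the wrist force passes 120 N, or if a joint passes its speed limit or range.

### The arm

A 7-joint arm with a two-finger parallel gripper is mounted at the origin on the work surface. World frame = base frame: x ahead of the robot, y to its left, z up, the work surface at z = 0. Lengths are in mm, angles in rad, forces in N, time in s.
With the tool pointing down it reaches from about 400 to 875 mm from the base axis. Payload 4.4 kg.
Tool frame: the origin (TCP) lies on the centre line of the jaws, within the pads' length; the fingertips stand 25 mm ahead of it and the grasp point (between the pads) lies 6 mm ahead of it; x points along the fingers, y is the direction in which the jaws open and shut, and the axes are right-handed (so a half turn about x gives the same grasp; the last joint's range is limited). The gripper opens to 85 mm and grips with 20 to 120 N. Pads are 22 mm wide; open, the fingers measure 114 mm over their backs; the gripper's body (76 mm by 85 mm) begins 54 mm behind the grasp point. The pads swing forward as they close: fully open they stand 13 mm farther back than shut.
Start: joints at [1.262, 0.628, 0.038, 1.517, -0.027, 0.996, -0.02], TCP at [156.3, -630.942, 256.313] pointing down, gripper open.
Joint ranges: [-3.06, 3.06], [-0.37, 2.12], [-1.25, 1.32], [0.18, 2.47], [-1.1, 4.24], [0.23, 1.98], [-2.94, 2.94]. Speed limits (rad/s): [2.57, 2.57, 3.14, 3.14, 3.14, 3.14, 3.14].

### API

Orientations are given as [roll, pitch, yaw] about the fixed x, y, z axes, in that order (R = Rz(yaw) Ry(pitch) Rx(roll)).
In Python, from cell import * gives the robot as it stands. The module is installed in compiled form; this text tells all that it offers.
- The arm moves only by the tool jog_arm, never from a script. Its argument "series" is a list of rows, each a list of 3 entries, a list of its own where there are three numbers: the turn, a rotation vector about the tool's x, y, z in degrees, then the shift along the tool's x, y, z in mm, then the gripper's target within -1 to 1 (shut at 1, half-way at 0, fully open at -1). In form: [[[rx, ry, rz], [dx, dy, dz], hand], ...]. A call has 1 to 8 rows; each row shifts and turns the commanded pose from where the row before left it, along the tool's axes as they then stand; what a row does not reach is not made up. A row lasts 1/8 s, in which the tool goes at most 62.5 mm and 10.7 degrees, less where a joint would pass 70% of its speed; a pose out of reach is approached as far as the arm can. A call is refused whole if a number of a shift passes 62.5 or a number of a turn 10.7, either way. A call with a gripper value outside its range is refused whole. The fingers move at their own pace and stop on an object; the grip force is fixed at half the most. Time passes only in rows, so rows that do not move let the fingers close. It gives the time, the measured TCP pose, the force and the opening at its end, in the units of the state.
- read_state(): the state, without advancing time (a new reading comes with each control period).
- get_image(name): name is "scene" or "top"; returns a dict with "img" (384x512x3 uint8, red, green, blue), "range_z" (384x512 float32, mm along the optical axis (not along the pixel's ray), 0 where there is no reading), "fovy" (degrees; the focal length in pixels is half the picture's height over the tangent of half this angle, whatever the lens; pixels are square), "cx", "cy" (the principal point, pixels), "cam_to_world" (4x4, takes a point from camera to world coordinates). Camera axes: x right, y up, looking along -z (the intrinsics and any distortion apply to the point x, -y, -z); pixel columns grow to the right and rows downward; lengths in mm; the calibration is good to about 2 mm. A picture is of the moment at which its call begins.
- finish_job(): hands the job in, once; it reports no verdict.
The state is a dict: "clock": time; "qpos": joint angles; "qd": joint speeds; "tau": joint torques, N m; "eef_pos": TCP position; "tool_rot": TCP orientation; "force": force on the tool from outside, world axes, zero at the start; "torque": the same for the moment, N m; "width": finger opening in mm.
Only numpy, scipy, OpenCV 4.12 (cv2) and the standard library are available. Lean on these libraries where they do the work, as an engineer would, in place of code of your own. Each camera call takes 0.05 s, during which the arm holds its last target. There are 200 camera calls.

## Working session

There is one attempt and no reset: what is moved stays moved. The work goes in short steps, Python scripts to look and compute and a tool call to move; the robot and the scene stay as the last step left them, time stands still between calls to the robot, and variables do not carry over. Pictures are saved under pics/ and viewed, about 8 in all and at most 12, crops included, and the job is handed in when it is done.

Besides the shell and the picture viewer there is one more tool, called after "Request:" as name(argument=value, ...), one argument or row to a line, values as JSON. jog_arm: Moves the arm, as the interface text tells. Its arguments: {"type":"object","properties":{"series":{"type":"array"}},"required":["series"]}

```bash
mkdir -p pics; cat > h.py <<'E'
from cell import *
import numpy as np, cv2
def rays(d,uv):
    f=d["img"].shape[0]/2/np.tan(np.radians(d["fovy"])/2)
    uv=np.atleast_2d(np.float64(uv)); T=np.array(d["cam_to_world"])
    c=np.c_[(uv[:,0]-d["cx"])/f,-(uv[:,1]-d["cy"])/f,-np.ones(len(uv))]
    return T[:3,3],c@T[:3,:3].T
def onz(d,uv,z):
    o,r=rays(d,uv); return o+r*((z-o[2])/r[:,2])[:,None]
def cloud(d):
    H,W=d["range_z"].shape; v,u=np.mgrid[:H,:W]
    o,r=rays(d,np.c_[u.ravel(),v.ravel()])
    return (o+r*d["range_z"].reshape(-1,1)).reshape(H,W,3)
def save(d,n): cv2.imwrite("pics/"+n,d["img"][...,::-1])
E
python3 - <<'E'
from h import *
s=read_state(); print({k:np.round(v,3).tolist() for k,v in s.items()})
ims=[]
for n in("scene","top"):
    d=get_image(n); print([ (k,np.round(v,3).tolist()) for k,v in d.items() if k not in("img","range_z")],(d["range_z"]>0).mean())
    print([k for k in d]); np.save(n+".npy",d,allow_pickle=True); save(d,n+"0.png")
E
```

```text
{'clock': 0.0, 'qpos': [1.262, 0.629, 0.038, 1.518, -0.027, 0.996, -0.02], 'qd': [-0.001, 0.0, -0.001, -0.0, 0.001, 0.0, 0.001], 'tau': [-0.001, -56.34, 1.226, -19.345, 0.011, 0.011, 0.0], 'eef_pos': [156.16, -630.376, 255.403], 'tool_rot': [-1.544, 1.569, 1.841], 'force': [0.833, -0.057, -0.391], 'torque': [0.072, 0.019, -0.031], 'width': 85.349}
[('fovy', 43.187), ('cx', 253.224), ('cy', 181.557), ('cam_to_world', [[0.497, -0.656, 0.569, 1480.085], [0.868, 0.372, -0.329, -508.594], [0.004, 0.657, 0.754, 1312.449], [0.0, 0.0, 0.0, 1.0]])] 0.9952443440755209
['img', 'range_z', 'fovy', 'cx', 'cy', 'cam_to_world']
[('fovy', 51.005), ('cx', 251.653), ('cy', 187.956), ('cam_to_world', [[0.009, 0.994, -0.109, 466.932], [-1.0, 0.01, 0.009, 27.807], [0.01, 0.109, 0.994, 1185.925], [0.0, 0.0, 0.0, 1.0]])] 0.9960174560546875
['img', 'range_z', 'fovy', 'cx', 'cy', 'cam_to_world']
```

View pics/scene0.png

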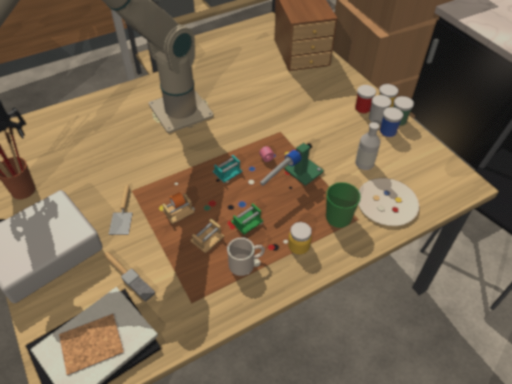

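View pics/top0.png

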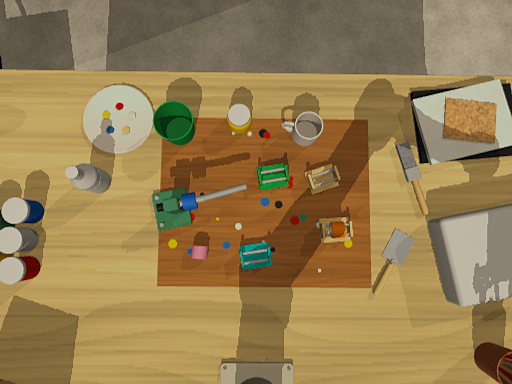

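The top view shows the blue sleeve at (188,201) on the stand's rod, with the stand at (172,207) and the rod tip at (245,187). The empty wooden cradle is at (322,179) and the orange sleeve in its cradle is at (336,229).

Possible mix-ups:
- **Sleeve:** the blue jar (22,208), the blue paint spot (265,201), the pink sleeve (200,252) and the orange sleeve (336,229).
- **Cradle:** the green one (273,177), the turquoise one (256,255) and the occupied wooden one (336,229).

By the description I choose the blue sleeve at (188,201) and the cradle at (322,179). Next I take one close crop to check and then measure.

```bash
python3 - <<'E'
from h import *
out=[]
S=np.load("scene.npy",allow_pickle=True).item();T=np.load("top.npy",allow_pickle=True).item()
a=T["img"][155:275,145:365]; b=S["img"][135:255,145:345]
a=cv2.resize(a,None,fx=3.2,fy=3.2,interpolation=2)[:,:704];b=cv2.resize(b,(350,210),interpolation=2)
im=np.zeros((600,704,3),np.uint8);im[:a.shape[0]]=a;im[390:600,:350]=b
cv2.imwrite("pics/crop1.png",im[...,::-1])
for n,d in(("S",S),("T",T)):
    P=cloud(d);hsv=cv2.cvtColor(d["img"],cv2.COLOR_RGB2HSV);h,s,v=hsv[...,0],hsv[...,1],hsv[...,2]
    blue=(h>100)&(h<125)&(s>130)&(P[...,2]>60)&(abs(P[...,1])<400)&(P[...,0]>300)&(P[...,1]<300)
    vv,uu=np.where(blue);Q=P[blue];print(n,"blue",len(Q),np.median(Q,0).round(),Q.min(0).round(),Q.max(0).round(),uu.mean(),vv.mean())
    rod=(P[...,2]>95)&(P[...,2]<160)&(P[...,0]>400)&(P[...,0]<720)&(P[...,1]<230)&(P[...,1]>-50)&(s<100)
    k,l,st,c=cv2.connectedComponentsWithStats(rod.astype(np.uint8))
    for i in range(1,k):
        if st[i,4]>30:
            Q=P[l==i];print(n,"grey",st[i],Q.min(0).round(),Q.max(0).round())
    gr=(h>60)&(h<88)&(s>90)&(P[...,1]>80)&(P[...,1]<320)&(P[...,0]>350)&(P[...,0]<620)
    for lo,hi in((8,25),(125,150)):
        m=gr&(P[...,2]>lo)&(P[...,2]<hi);Q=P[m].astype(np.float32)
        if len(Q)>10: print(n,"green",lo,len(Q),np.median(Q[:,2]),cv2.minAreaRect(np.ascontiguousarray(Q[:,:2])))
    wood=(P[...,2]>25)&(P[...,2]<60)&(P[...,0]>400)&(P[...,0]<620)&(P[...,1]<-50)&(P[...,1]>-300)
    k,l,st,c=cv2.connectedComponentsWithStats(wood.astype(np.uint8))
    for i in range(1,k):
        if st[i,4]>30:
            Q=P[l==i].astype(np.float32);print(n,"cr",st[i],Q[:,2].max(),cv2.minAreaRect(np.ascontiguousarray(Q[:,:2])))
E
```

```text
S blue 102 [562. 184. 133.] [535. 167. 109.] [576. 207. 144.] 294.87254901960785 156.52941176470588
S grey [293 145  13  16  78] [527. 196.  96.] [561. 227. 147.]
S grey [260 151  34  34 223] [532.  32.  95.] [602. 188. 139.]
S green 8 272 13.317497 ((541.5668334960938, 245.42030334472656), (99.74437713623047, 89.5156021118164), 10.084549903869629)
S green 125 53 136.35237 ((547.19677734375, 228.18017578125), (25.972543716430664, 36.14346694946289), 18.42820167541504)
S cr [163 194  29  23 181] 59.415695 ((480.6207275390625, -224.97344970703125), (46.88618087768555, 87.84788513183594), 4.469137191772461)
S cr [199 219  17  15  58] 49.85998 ((607.475830078125, -179.9568634033203), (60.61652374267578, 24.15852165222168), 89.40974426269531)
T blue 228 [545. 183. 135.] [467.  28.  68.] [ 568.  210. 1186.] 186.62280701754386 200.99122807017545
T grey [195 184  52  22 305] [537.  33.  95.] [595. 170. 131.]
T grey [177 198   5  11  33] [528. 203. 103.] [554. 214. 135.]
T green 8 724 13.360864 ((533.0519409179688, 249.2559814453125), (106.9813461303711, 97.7805404663086), 12.380560874938965)
T green 125 213 136.7371 ((536.6625366210938, 239.0296630859375), (34.381736755371094, 60.012516021728516), 9.654800415039062)
T cr [308 179  25  10  86] 51.846546 ((605.9599609375, -179.88919067382812), (68.16387176513672, 24.940433502197266), 89.53143310546875)
T cr [344 221   9  15  86] 53.490906 ((480.4693908691406, -257.7727966308594), (40.180458068847656, 18.928293228149414), 3.820303201675415)
T cr [320 222  12  16 115] 58.70033 ((476.21966552734375, -194.74533081054688), (42.51422119140625, 26.61668586730957), 4.143112659454346)
```

View pics/crop1.png

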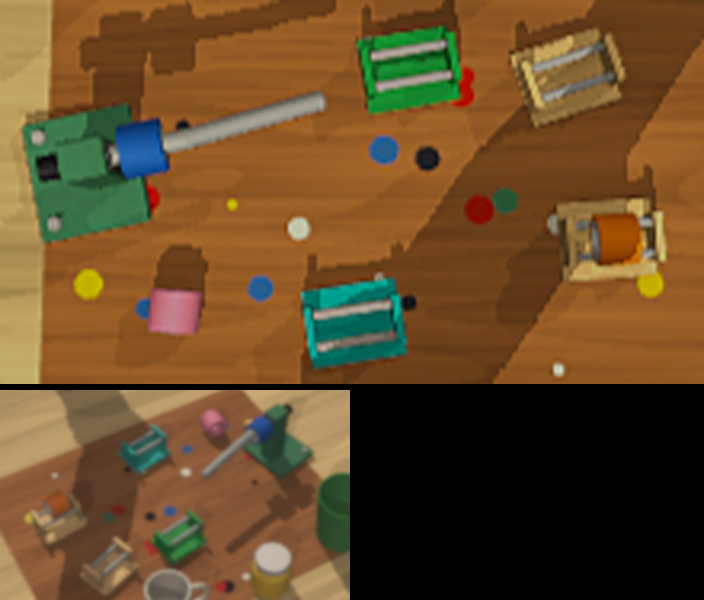

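The crop confirms the choice: the blue sleeve is at the post end of the rod. The empty wooden cradle is at upper right, and the green and turquoise ones are decoys. Now I fit the rod axis by intersecting the planes from the two views, plus the stand and cradle poses.

```bash
cat > rod.py <<'E'
from h import *
S=np.load("scene.npy",allow_pickle=True).item();T=np.load("top.npy",allow_pickle=True).item()
def grey(d):
    P=cloud(d);s=cv2.cvtColor(d["img"],cv2.COLOR_RGB2HSV)[...,1]
    m=(P[...,2]>85)&(P[...,2]<165)&(P[...,0]>500)&(P[...,0]<640)&(P[...,1]<172)&(P[...,1]>20)&(s<110)
    return m,P
L={}
for n,d in(("S",S),("T",T)):
    m,P=grey(d);vv,uu=np.where(m);uv=np.c_[uu,vv].astype(np.float32)
    vx,vy,x,y=cv2.fitLine(uv,cv2.DIST_HUBER,0,.01,.01).ravel()
    t=(uv-[x,y])@[vx,vy];L[n]=(np.array([x,y]),np.array([vx,vy]),t.min(),t.max())
    r=(uv-[x,y])@[-vy,vx];print(n,len(uv),"line",x,y,vx,vy,"t",t.min(),t.max(),"w",r.min(),r.max())
    Q=P[m];c=Q.mean(0);u,s,V=np.linalg.svd(Q-c);print("cloud",c.round(1),V[0].round(3),"end pts",[ (c+V[0]*e).round(1).tolist() for e in np.percentile((Q-c)@V[0],[1,99])])
def plane(d,l):
    o,r=rays(d,[l[0]-20*l[1],l[0]+20*l[1]]);k=np.cross(*r);return o,k/np.linalg.norm(k)
o1,n1=plane(S,L["S"]);o2,n2=plane(T,L["T"])
D=np.cross(n1,n2);D/=np.linalg.norm(D);D*=-np.sign(D[1])
for y in(150,100,40,33):
    A=np.array([n1,n2,[0,1,0]]);print("axis",np.linalg.solve(A,[n1@o1,n2@o2,y]).round(1))
print("dir",D.round(4),"yaw from -y",np.arctan2(D[0],-D[1]),"elev",np.arcsin(D[2]))
for n,d in(("S",S),("T",T)):
    P=cloud(d);hsv=cv2.cvtColor(d["img"],cv2.COLOR_RGB2HSV);h,s=hsv[...,0],hsv[...,1]
    g=(h>60)&(h<92)&(s>60)&(P[...,1]>80)&(P[...,1]<330)&(P[...,0]>430)&(P[...,0]<640)
    m=g&(P[...,2]>133)&(P[...,2]<142);Q=np.ascontiguousarray(P[m][:,:2],np.float32);print(n,"post",cv2.minAreaRect(Q),Q.mean(0))
    m=g&(P[...,2]>9)&(P[...,2]<18);Q=np.ascontiguousarray(P[m][:,:2],np.float32);print(n,"base",cv2.minAreaRect(Q))
    b=(h>100)&(h<125)&(s>120)&(abs(P[...,1]-185)<40)&(abs(P[...,0]-550)<40)&(P[...,2]>60)&(P[...,2]<160)
    Q=P[b];print(n,"blue",Q.mean(0).round(1),np.percentile(Q[:,2],[2,98]), cv2.minAreaRect(np.ascontiguousarray(Q[:,:2],np.float32)))
    # free cradle: everything above table
    m=(P[...,2]>4)&(P[...,2]<60)&(abs(P[...,0]-602)<65)&(abs(P[...,1]+180)<60)
    k,l,st,c=cv2.connectedComponentsWithStats(m.astype(np.uint8));i=1+st[1:,4].argmax()
    Q=P[l==i];print(n,"cradle",cv2.minAreaRect(np.ascontiguousarray(Q[:,:2],np.float32)),len(Q))
    m2=(l==i)&(P[...,2]>42);Q=P[m2];print("  plates",cv2.minAreaRect(np.ascontiguousarray(Q[:,:2],np.float32)),Q[:,2].max())
E
python3 rod.py
```

```text
S 223 line 276.12128 170.3366 0.7475025 -0.664259 t -20.462477 19.731106 w -4.9853554 6.5584683
cloud [572.6 107.9 118.8] [ 0.3   -0.953 -0.051] end pts [[552.9, 170.7, 122.1], [595.4, 35.6, 114.9]]
T 307 line 220.01968 192.74773 0.96267617 -0.27065578 t -25.898014 26.836943 w -7.7621965 5.564561
cloud [569.2 102.9 122. ] [-0.289  0.955  0.06 ] end pts [[589.7, 35.5, 117.7], [550.1, 166.1, 125.9]]
axis [556.  150.  116.4]
axis [571.2 100.  112. ]
axis [589.4  40.  106.8]
axis [591.6  33.  106.2]
dir [ 0.2901 -0.9534 -0.0832] yaw from -y 0.29534100452842155 elev -0.08333918352014504
S post ((544.3766479492188, 229.66192626953125), (25.992101669311523, 41.1126594543457), 20.58147430419922) [545.31085 229.0076 ]
S base ((538.6758422851562, 248.04100036621094), (103.57801055908203, 93.66389465332031), 12.34596061706543)
S blue [560.  185.6 130.1] [109.98221506 141.37748872] ((556.84619140625, 185.02297973632812), (36.533851623535156, 37.221923828125), 18.88298797607422)
S cradle ((629.3162841796875, -189.24386596679688), (74.26077270507812, 88.15623474121094), 21.606155395507812) 505
  plates ((629.2403564453125, -189.04498291015625), (44.64289093017578, 88.15511322021484), 18.611974716186523) 51.11924182855728
T post ((538.2740478515625, 231.03872680664062), (33.4251708984375, 39.077308654785156), 11.956587791442871) [537.8654  230.67242]
T base ((533.0519409179688, 249.2559814453125), (106.9813461303711, 97.7805404663086), 12.380560874938965)
T blue [545.5 183.1 133.3] [116.73791074 141.745019  ] ((545.8443603515625, 188.41603088378906), (42.07139587402344, 46.060306549072266), 11.619609832763672)
T cradle ((626.7472534179688, -192.15953063964844), (74.68992614746094, 101.83629608154297), 12.103626251220703) 715
  plates ((627.7425537109375, -188.53271484375), (43.0603141784668, 86.92060089111328), 18.53462028503418) 52.086184747553034
```

```bash
cat >> rod.py <<'E'
print("----")
for n,d in(("S",S),("T",T)):
    m,P=grey(d); Q=P[m]; 
    for lo in(30,45,60,75,90,105,120,135,150,160):
        q=Q[(Q[:,1]>=lo)&(Q[:,1]<lo+15)]
        if len(q): print(n,lo,len(q),"top z",np.percentile(q[:,2],[50,80,95]).round(1),"x-mid",((q[:,0].min()+q[:,0].max())/2).round(1))
for lim in(140,125):
  pl=[]
  for n,d in(("S",S),("T",T)):
    m,P=grey(d);m&=(P[...,1]<lim);m=cv2.morphologyEx(m.astype(np.uint8),cv2.MORPH_OPEN,np.ones((2,2)));vv,uu=np.where(m)
    vx,vy,x,y=cv2.fitLine(np.c_[uu,vv].astype(np.float32),cv2.DIST_HUBER,0,.01,.01).ravel();pl.append(plane(d,(np.array([x,y]),np.array([vx,vy]))))
  (o1,n1),(o2,n2)=pl;D=np.cross(n1,n2);D/=np.linalg.norm(D);D*=-np.sign(D[1])
  print(lim,[np.linalg.solve(np.array([n1,n2,[0,1,0]]),[n1@o1,n2@o2,y]).round(1).tolist() for y in(148,100,34)],D.round(3))
E
python3 rod.py | sed -n '/----/,$p'
```

```text
----
S 30 22 top z [113.8 116.2 119.2] x-mid 593.9
S 45 21 top z [115.7 117.7 121. ] x-mid 588.4
S 60 21 top z [116.1 120.1 122.4] x-mid 583.6
S 75 22 top z [118.5 120.3 123.3] x-mid 579.9
S 90 20 top z [120.2 122.6 126. ] x-mid 574.7
S 105 21 top z [122.2 124.4 125.8] x-mid 570.7
S 120 20 top z [123.8 125.9 128.7] x-mid 566.9
S 135 19 top z [124.2 127.3 128.7] x-mid 559.3
S 150 28 top z [122.8 127.9 133.5] x-mid 550.2
S 160 46 top z [120.3 128.2 133.7] x-mid 553.3
T 30 24 top z [117.5 120.4 122. ] x-mid 587.9
T 45 35 top z [118.4 119.9 121.8] x-mid 585.0
T 60 29 top z [119.8 121.7 122.3] x-mid 580.5
T 75 34 top z [121.1 123.8 126.3] x-mid 576.2
T 90 36 top z [122.8 125.  125.7] x-mid 570.9
T 105 33 top z [123.5 125.5 126.4] x-mid 566.3
T 120 32 top z [124.5 126.9 128.6] x-mid 561.9
T 135 36 top z [125.6 128.4 129.6] x-mid 557.5
T 150 39 top z [125.6 128.1 130.5] x-mid 550.1
T 160 23 top z [125.9 127.3 129.4] x-mid 554.0
140 [[554.1, 148.0, 101.7], [569.1, 100.0, 98.3], [589.7, 34.0, 93.7]] [ 0.298 -0.952 -0.066]
125 [[553.8, 148.0, 101.4], [568.9, 100.0, 98.1], [589.7, 34.0, 93.7]] [ 0.3   -0.952 -0.064]
```

```bash
cat > plan.py <<'E'
from h import *
from scipy.spatial.transform import Rotation as Ro
def Rt(yaw,pit=0,flip=1):
    "tool down, z axis (sleeve axis) along the rod dir: yaw from -y towards +x, pit = elevation of rod dir; flip=-1 turns half"
    z=np.array([np.sin(yaw)*np.cos(pit),-np.cos(yaw)*np.cos(pit),np.sin(pit)])
    y=np.cross(z,[0,0,-1.]);y/=np.linalg.norm(y);x=np.cross(y,z)
    M=np.c_[x,y*flip,z*flip];return Ro.from_matrix(M)
def cur():
    s=read_state();return s,np.array(s["eef_pos"]),Ro.from_euler("xyz",s["tool_rot"])
def go(g,R=None,p=None,r=None):
    "print body-frame turn (deg) and shift to put grasp point at g with orientation R"
    s,p0,r0=cur();p=p0 if p is None else p;r=r0 if r is None else r
    R=R or r
    tcp=np.array(g)-6*R.as_matrix()[:,0]
    print("turn",np.degrees((r.inv()*R).as_rotvec()).round(2),"shift(after-turn frame)",R.inv().apply(tcp-p).round(1),"(now frame)",r.inv().apply(tcp-p).round(1),"world",(tcp-p).round(1))
    return tcp,R
E
python3 - <<'E'
from plan import *
s,p,r=cur();print(r.as_matrix().round(3))
for f in(1,-1): go([548,184,220],Rt(.213,0,f))
E
```

```text
[[-0.     0.24  -0.971]
 [ 0.002 -0.971 -0.24 ]
 [-1.    -0.002  0.   ]]
turn [-8.829e+01 -8.000e-02  8.000e-02] shift(after-turn frame) [  29.5  555.1 -713.2] (now frame) [  30.7 -696.3 -576.1] world [391.8 814.4 -29.5]
turn [9.171e+01 8.000e-02 8.000e-02] shift(after-turn frame) [  29.5 -555.1  713.2] (now frame) [  30.7 -696.3 -576.1] world [391.8 814.4 -29.5]
```

Request:
jog_arm(
  series=[
    [[-5, 0, 0], [0, -4, -56], -1],
    [[-5, 0, 0], [0, -4, -56], -1],
    [[-5, 0, 0], [0, -4, -56], -1],
    [[-5, 0, 0], [0, -4, -56], -1],
    [[-5, 0, 0], [0, -4, -56], -1],
    [[-5, 0, 0], [0, -4, -56], -1],
    [[-5, 0, 0], [0, -4, -56], -1],
    [[-5, 0, 0], [0, -4, -56], -1],
  ],
)

```text
clock: 1.1
eef_pos: [515.8, -373.9, 255.8]
tool_rot: [-1.642, 1.57, 2.443]
force: [1.1, 0.1, -0.1]
width: 85.4
```

Request:
jog_arm(
  series=[
    [[-5, 0, 0], [0, -4, -56], -1],
    [[-5, 0, 0], [0, -4, -56], -1],
    [[-5, 0, 0], [0, -4, -56], -1],
    [[-5, 0, 0], [0, -4, -56], -1],
    [[-5, 0, 0], [0, -4, -56], -1],
    [[-5, 0, 0], [0, -4, -56], -1],
    [[-5, 0, 0], [0, -4, -56], -1],
    [[-5, 0, 0], [0, -4, -56], -1],
  ],
)

```text
clock: 2.1
eef_pos: [624.8, 52.5, 255.8]
tool_rot: [-1.527, 1.57, -3.027]
force: [0.5, -0.0, -0.3]
width: 85.3
```

```bash
python3 - <<'E'
from plan import *
s,p,r=cur();print(s["clock"],p.round(1),np.round(s["qpos"],2))
go([548,184,220],Rt(.213))
E
```

```text
2.1 [624.8  52.5 255.8] [ 0.08  0.61 -0.34  1.58  0.23  0.99 -0.26]
turn [-8.14 -0.    0.02] shift(after-turn frame) [  29.8  -47.3 -144.7] (now frame) [  29.9  -67.3 -136.6] world [-76.8 131.5 -29.8]
```

```bash
python3 - <<'E'
from h import *
S=np.load("scene.npy",allow_pickle=True).item();T=np.load("top.npy",allow_pickle=True).item()
a=np.array([np.sin(.213),-np.cos(.213)]);b=np.array([a[1],-a[0]])*-1
for n,d in(("S",S),("T",T)):
    P=cloud(d);hsv=cv2.cvtColor(d["img"],cv2.COLOR_RGB2HSV);h,s=hsv[...,0],hsv[...,1]
    m=(h>100)&(h<125)&(s>120)&(abs(P[...,1]-185)<50)&(abs(P[...,0]-550)<50)&(P[...,2]>90)&(P[...,2]<160)
    Q=P[m];t=(Q[:,:2]-[538.3,231])@a;w=(Q[:,:2]-[538.3,231])@b
    print(n,"along",np.percentile(t,[1,5,50,95,99]).round(1),"across",np.percentile(w,[1,5,50,95,99]).round(1), "z",np.percentile(Q[:,2],[90,97,99]).round(1), "across@top",w[Q[:,2]>np.percentile(Q[:,2],85)].mean().round(1))
    g=(h>60)&(h<92)&(s>60)&(P[...,2]>133)&(P[...,2]<142)&(abs(P[...,1]-231)<35)&(abs(P[...,0]-540)<35);Q=P[g]
    t=(Q[:,:2]-[538.3,231])@a;w=(Q[:,:2]-[538.3,231])@b;print(" post",np.percentile(t,[1,99]),np.percentile(w,[1,99]))
E
```

```text
S along [30.1 32.8 48.4 64.9 66.2] across [-9.7 -4.6 13.7 24.  26.5] z [138.8 141.1 142.6] across@top 5.5
 post [-16.3763079   21.13387379] [-7.54235818 18.77156277]
T along [30.6 32.1 48.1 65.1 66. ] across [-22.5 -21.2  -3.7  16.3  18.7] z [139.3 141.4 142.4] across@top -0.5
 post [-19.31676497  18.87107476] [-16.65889341  16.15039904]
```

Request:
jog_arm(
  series=[
    [[-8.1, 0, 0], [0, 0, -20], -1],
    [[0, 0, 0], [0, -16, -42], -1],
    [[0, 0, 0], [0, -16, -42], -1],
    [[0, 0, 0], [0, -16, -42], -1],
    [[0, 0, 0], [0, 0, 0], -1],
  ],
)

```text
clock: 2.72
eef_pos: [547.8, 188.5, 256.4]
tool_rot: [-2.693, 1.568, 2.237]
force: [0.4, -0.3, -0.9]
width: 85.4
```

```bash
python3 - <<'E'
from plan import *
s,p,r=cur();print(p.round(1)); go([548.5,183.8,116],Rt(.213))
d=get_image("scene");i=cv2.resize(d["img"][100:230,210:350],None,fx=4,fy=4,interpolation=2);cv2.imwrite("pics/a1.png",i[...,::-1])
E
```

```text
[547.8 188.5 256.4]
turn [ 0.23 -0.14  0.07] shift(after-turn frame) [134.4  -0.3   4.7] (now frame) [ 1.344e+02 -1.000e-01  5.000e+00] world [   0.7   -4.7 -134.4]
```

View pics/a1.png

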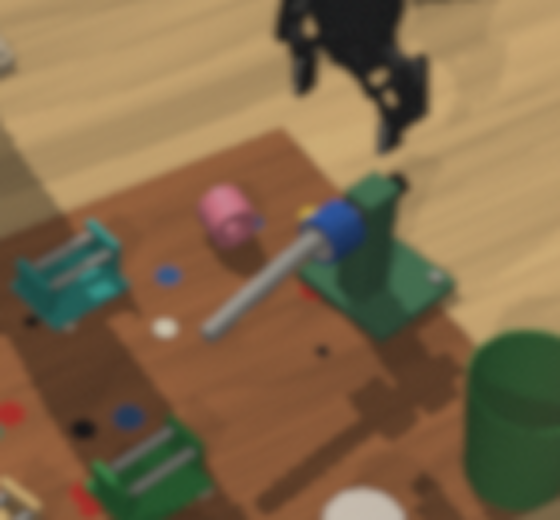

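The open fingers are above and behind the blue sleeve (crop (335,230)), straddling the rod's direction with nothing in the way. I descend along tool x.

Request:
jog_arm(
  series=[
    [[0.2, 0, 0], [30, 0, 5], -1],
    [[0, 0, 0], [40, 0, 0], -1],
    [[0, 0, 0], [34, 0, 0], -1],
    [[0, 0, 0], [20, 0, 0], -1],
    [[0, 0, 0], [10, 0, 0], -1],
    [[0, 0, 0], [0, 0, 0], -1],
  ],
)

```text
clock: 3.52
eef_pos: [551.7, 178.2, 121.9]
tool_rot: [-0.927, 1.57, -2.293]
force: [0.1, 0.2, 0.2]
width: 85.6
```

```bash
python3 - <<'E'
from plan import *
s,p,r=cur();print(p.round(1)); go([548.5,183.8,116],Rt(.213))
d=get_image("top");i=cv2.resize(d["img"][150:250,140:270],None,fx=4,fy=4,interpolation=2)
e=get_image("scene");j=cv2.resize(e["img"][100:200,250:350],None,fx=4,fy=4,interpolation=2)
cv2.imwrite("pics/a2.png",np.hstack([i,j])[:,:800,::-1] if 0 else cv2.resize(np.hstack([i,j]),(800,348))[...,::-1])
E
```

```text
[551.7 178.2 121.9]
turn [-0.46  0.04  0.05] shift(after-turn frame) [-0.1 -1.9 -6.1] (now frame) [-0.2 -2.  -6.1] world [-3.2  5.6  0.1]
```

View pics/a2.png

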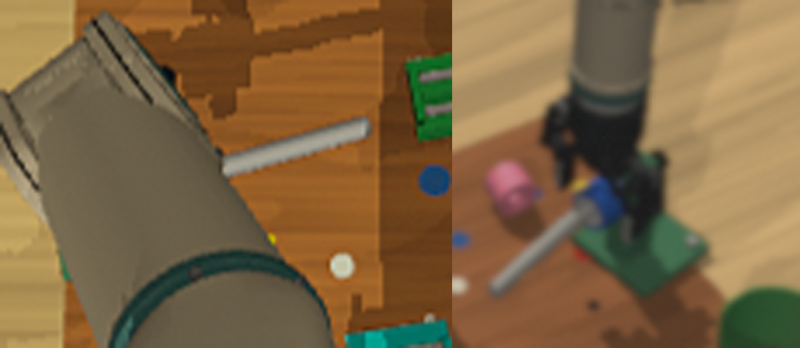

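The fingers straddle the sleeve (right panel, about (600,200)). The tool is 6 mm too far along the rod, so I correct that.

Request:
jog_arm(
  series=[
    [[-0.4, 0, 0], [0, -2, -6], -1],
    [[0, 0, 0], [0, 0, 0], -1],
    [[0, 0, 0], [0, 0, 0], -1],
  ],
)

```text
clock: 4.0
eef_pos: [548.4, 184.8, 122.7]
tool_rot: [1.541, 1.57, 0.184]
force: [0.6, -0.0, 0.4]
width: 85.0
```

```bash
python3 - <<'E'
from plan import *
s,p,r=cur();print(p.round(1)); go([548.5,183.8,116],Rt(.213))
E
```

```text
[548.4 184.8 122.7]
turn [ 0.03  0.   -0.04] shift(after-turn frame) [ 0.7 -0.1  1. ] (now frame) [ 0.7 -0.1  1. ] world [ 0.1 -1.  -0.7]
```

Request:
jog_arm(
  series=[
    [[0, 0, 0], [0, 0, 0], -0.05],
    [[0, 0, 0], [0, 0, 0], 0.0],
    [[0, 0, 0], [0, 0, 0], 0.1],
    [[0, 0, 0], [0, 0, 0], 0.3],
    [[0, 0, 0], [0, 0, 0], 1],
    [[0, 0, 0], [0, 0, 0], 1],
  ],
)

```text
clock: 4.75
eef_pos: [548.5, 184.6, 122.6]
tool_rot: [1.376, 1.57, 0.018]
force: [-0.5, -0.9, 4.2]
width: 45.0
```

Request:
jog_arm(
  series=[
    [[0, 0, 0], [0, 0, 0], 1],
    [[0, 0, 0], [0, 0, 0], 1],
    [[0, 0, 0], [0, 0, 0], 1],
  ],
)

```text
clock: 5.12
eef_pos: [548.5, 184.6, 122.6]
tool_rot: [1.427, 1.57, 0.07]
force: [-0.5, -1.8, 4.6]
width: 44.8
```

Request:
jog_arm(
  series=[
    [[0, 0, 0], [-2, 0, 0], 1],
    [[0, 0, 0], [0, 0, 0], 1],
    [[0, 0, 0], [0, 0, 0], 1],
  ],
)

```text
clock: 5.5
eef_pos: [547.9, 184.5, 123.9]
tool_rot: [-1.531, 1.57, -2.889]
force: [-0.4, 0.2, -1.8]
width: 44.7
```

Request:
jog_arm(
  series=[
    [[0, 0, 0], [-2, 0, 0], 1],
    [[0, 0, 0], [0, 0, 0], 1],
    [[0, 0, 0], [0, 0, 0], 1],
  ],
)

```text
clock: 5.88
eef_pos: [548.3, 184.6, 126.4]
tool_rot: [1.197, 1.571, -0.161]
force: [0.1, 0.5, -1.4]
width: 45.0
```

Request:
jog_arm(
  series=[
    [[0, 0, 0], [-0.5, 2, 0], 1],
    [[0, 0, 0], [0, 1, 0], 1],
    [[0, 0, 0], [0, 0, 0], 1],
    [[0, 0, 0], [0, 0, 0], 1],
  ],
)

```text
clock: 6.38
eef_pos: [551.2, 185.3, 126.8]
tool_rot: [-1.532, 1.571, -2.89]
force: [-1.1, 0.5, -2.6]
width: 45.2
```

Request:
jog_arm(
  series=[
    [[0, 0, 0], [0, 1, 0], 1],
    [[0, 0, 0], [0, 0, 0], 1],
    [[0, 0, 0], [0, 0, 0], 1],
  ],
)

```text
clock: 6.75
eef_pos: [551.7, 185.4, 126.7]
tool_rot: [-1.369, 1.57, -2.726]
force: [-2.6, -0.6, -0.4]
width: 44.6
```

Request:
jog_arm(
  series=[
    [[0, 0, 0], [0, -4, 0], 1],
    [[0, 0, 0], [0, -3, 0], 1],
    [[0, 0, 0], [0, 0, 0], 1],
    [[0, 0, 0], [0, 0, 0], 1],
  ],
)

```text
clock: 7.25
eef_pos: [545.6, 184.1, 126.9]
tool_rot: [1.668, 1.57, 0.31]
force: [-0.1, -0.2, -1.1]
width: 44.6
```

Request:
jog_arm(
  series=[
    [[0, 0, 0], [0, -1, 0], 1],
    [[0, 0, 0], [0, 0, 0], 1],
    [[0, 0, 0], [0, 0, 0], 1],
  ],
)

```text
clock: 7.62
eef_pos: [544.4, 183.8, 126.8]
tool_rot: [1.565, 1.571, 0.207]
force: [0.2, 0.7, -1.0]
width: 44.9
```

Request:
jog_arm(
  series=[
    [[0, 0, 0], [0, -1, 0], 1],
    [[0, 0, 0], [0, 0, 0], 1],
    [[0, 0, 0], [0, 0, 0], 1],
  ],
)

```text
clock: 8.0
eef_pos: [543.8, 183.7, 126.9]
tool_rot: [1.741, 1.57, 0.383]
force: [0.5, -0.5, -1.7]
width: 45.0
```

Request:
jog_arm(
  series=[
    [[0, 0, 0], [0, -1, 0], 1],
    [[0, 0, 0], [0, 0, 0], 1],
    [[0, 0, 0], [0, 0, 0], 1],
  ],
)

```text
clock: 8.38
eef_pos: [543.7, 183.7, 127.1]
tool_rot: [1.75, 1.568, 0.392]
force: [5.7, 0.3, -4.3]
width: 44.6
```

Request:
jog_arm(
  series=[
    [[0, 0, 0], [0, 3, 0], 1],
    [[0, 0, 0], [0, 2, 0], 1],
    [[0, 0, 0], [0, 0, 0], 1],
    [[0, 0, 0], [0, 0, 0], 1],
  ],
)

```text
clock: 8.88
eef_pos: [546.9, 184.3, 126.7]
tool_rot: [-1.386, 1.57, -2.743]
force: [-0.3, 0.2, -1.7]
width: 44.7
```

```bash
cat > path.py <<'E'
from plan import *
C0=np.array([547.6,184.5,127.0]);S0=48.3;Y0,Y1,E1=.213,.295,-.093
u=lambda y,e:np.array([np.sin(y)*np.cos(e),-np.cos(y)*np.cos(e),np.sin(e)])
def pose(s,Y1=Y1,E1=E1,off=np.zeros(3)):
    k=np.clip((s-67)/36,0,1)
    p=C0+u(Y0,0)*(min(s,85)-S0)+u(Y1,E1)*max(s-85,0)
    # chord shift towards the bend while straddling
    p=p+(u(Y1,E1)-u(Y0,0))*max(0,18-abs(s-85))/4+off
    R=Rt(Y0+k*(Y1-Y0),k*E1)
    g=p+6*np.array([0,0,-1]); return g-6*R.as_matrix()[:,0],R   # keep the grasp point on the line
def show(ss,**k):
    p,R=pose(ss[0],**k)
    for s in ss[1:]:
        q,Q=pose(s,**k);print(s,np.degrees((R.inv()*Q).as_rotvec()).round(2),Q.inv().apply(q-p).round(1),"->",q.round(1));p,R=q,Q
def where(**k):
    s,p,r=cur(); a=min(np.linspace(45,260,2151),key=lambda t:np.linalg.norm(pose(t,**k)[0]-p));q,Q=pose(a,**k)
    print("s",a,"err(tool: x down,y,z)",Q.inv().apply(p-q).round(1),"rot err",np.degrees((r.inv()*Q).as_rotvec()).round(2),"F tool",r.inv().apply(s["force"]).round(1),"T tool",r.inv().apply(s["torque"]).round(2),"clock",s["clock"],"w",round(s["width"],1));return a
E
python3 - <<'E'
from path import *
where();show([48.3,57,67,73,79,85,91,97,103,110,120,130,140])
E
```

```text
s 48.3 err(tool: x down,y,z) [ 0.3 -0.7  0. ] rot err [0.01 0.01 0.04] F tool [ 1.7 -0.2 -0.3] T tool [-0.    0.02 -0.02] clock 8.875 w 44.7
57 [0. 0. 0.] [ 0.  -0.   8.7] -> [549.4 176.  127. ]
67 [0. 0. 0.] [ 0.  0. 10.] -> [551.6 166.2 127. ]
73 [-0.78  0.89 -0.01] [0.  0.  6.1] -> [553.  160.3 126.9]
79 [-0.78  0.89 -0.02] [-0.  -0.   6.1] -> [554.4 154.4 126.7]
85 [-0.78  0.89 -0.03] [-0.1 -0.1  6.1] -> [555.8 148.5 126.6]
91 [-0.78  0.89 -0.04] [0.  0.  6.1] -> [557.4 142.6 126.2]
97 [-0.78  0.89 -0.05] [-0.  -0.   6.1] -> [559.1 136.8 125.7]
103 [-0.78  0.89 -0.07] [-0.1 -0.1  6.1] -> [560.7 130.9 125.3]
110 [0. 0. 0.] [-0. -0.  7.] -> [562.8 124.3 124.7]
120 [0. 0. 0.] [-0.  0. 10.] -> [565.7 114.8 123.7]
130 [0. 0. 0.] [-0.  0. 10.] -> [568.5 105.2 122.8]
140 [0. 0. 0.] [ 0.  0. 10.] -> [571.4  95.7 121.9]
```

Request:
jog_arm(
  series=[
    [[0, 0, 0], [0, 0.5, 5], 1],
    [[0, 0, 0], [0, 0, 5], 1],
    [[0, 0, 0], [0, 0, 5], 1],
    [[0, 0, 0], [0, 0, 4], 1],
    [[0, 0, 0], [0, 0, 0], 1],
    [[0, 0, 0], [0, 0, 0], 1],
  ],
)

```text
clock: 9.62
eef_pos: [551.8, 166.2, 126.9]
tool_rot: [2.64, 1.571, 1.282]
force: [-0.1, 0.3, -1.3]
width: 44.5
```

Request:
jog_arm(
  series=[
    [[-0.8, 0.9, 0], [0, 0, 6], 1],
    [[-0.8, 0.9, 0], [0, 0, 6], 1],
    [[0, 0, 0], [0, 0, 0], 1],
    [[0, 0, 0], [0, 0, 0], 1],
  ],
)

```text
clock: 10.12
eef_pos: [554.5, 154.1, 126.7]
tool_rot: [3.126, 1.539, 1.796]
force: [0.8, 0.3, -1.5]
width: 45.0
```

```bash
python3 -c "from path import *;where()"
```

```text
s 79.30000000000001 err(tool: x down,y,z) [-0.  0.  0.] rot err [-0.03  0.   -0.03] F tool [ 1.5  0.8 -0.1] T tool [0.08 0.01 0.01] clock 10.125 w 45.0
```

Free of contact so far. I go on over the bend in small steps.

Request:
jog_arm(
  series=[
    [[-0.8, 0.9, 0], [0, 0, 6], 1],
    [[-0.8, 0.9, 0], [0, 0, 6], 1],
    [[0, 0, 0], [0, 0, 0], 1],
    [[0, 0, 0], [0, 0, 0], 1],
  ],
)

```text
clock: 10.62
eef_pos: [557.4, 142.5, 126.2]
tool_rot: [3.114, 1.508, 1.811]
force: [-0.1, 0.4, -1.5]
width: 44.7
```

Request:
jog_arm(
  series=[
    [[-0.8, 0.9, 0], [0, 0, 6], 1],
    [[-0.8, 0.9, 0], [0, 0, 6], 1],
    [[0, 0, 0], [0, 0, 0], 1],
    [[0, 0, 0], [0, 0, 0], 1],
  ],
)

```text
clock: 11.12
eef_pos: [560.7, 131.0, 125.4]
tool_rot: [3.1, 1.476, 1.825]
force: [-0.2, 0.1, -0.2]
width: 45.1
```

```bash
python3 -c "from path import *;where()"
```

```text
s 102.9 err(tool: x down,y,z) [-0.1 -0.1 -0. ] rot err [ 0.11 -0.1  -0.22] F tool [ 0.2 -0.1 -0.1] T tool [ 0.04 -0.09  0.03] clock 11.125 w 45.1
```

Request:
jog_arm(
  series=[
    [[0, 0, 0], [0, 0, 5], 1],
    [[0, 0, 0], [0, 0, 5], 1],
    [[0, 0, 0], [0, 0, 0], 1],
    [[0, 0, 0], [0, 0, 0], 1],
  ],
)

```text
clock: 11.62
eef_pos: [563.5, 121.7, 124.5]
tool_rot: [3.099, 1.476, 1.825]
force: [0.1, 0.5, -1.2]
width: 45.1
```

Request:
jog_arm(
  series=[
    [[0, 0, 0], [0, 0, 6], 1],
    [[0, 0, 0], [0, 0, 6], 1],
    [[0, 0, 0], [0, 0, 0], 1],
    [[0, 0, 0], [0, 0, 0], 1],
  ],
)

```text
clock: 12.12
eef_pos: [567.0, 110.2, 123.3]
tool_rot: [3.1, 1.476, 1.826]
force: [-0.6, 0.7, -1.1]
width: 44.8
```

```bash
python3 -c "from path import *;where()"
```

```text
s 124.80000000000001 err(tool: x down,y,z) [-0. -0. -0.] rot err [ 0.11 -0.08 -0.22] F tool [ 1.2 -0.4 -0.8] T tool [-0.03 -0.11 -0.02] clock 12.125 w 44.8
```

Now I probe gently sideways and vertically here to centre on the outer rod.

Request:
jog_arm(
  series=[
    [[0, 0, 0], [0, 1.5, 0], 1],
    [[0, 0, 0], [0, 1, 0], 1],
    [[0, 0, 0], [0, 0, 0], 1],
    [[0, 0, 0], [0, 0, 0], 1],
  ],
)

```text
clock: 12.62
eef_pos: [569.4, 111.0, 123.4]
tool_rot: [3.1, 1.477, 1.827]
force: [0.3, -0.1, -2.1]
width: 45.2
```

Request:
jog_arm(
  series=[
    [[0, 0, 0], [0, -2.5, 0], 1],
    [[0, 0, 0], [0, -2.5, 0], 1],
    [[0, 0, 0], [0, 0, 0], 1],
    [[0, 0, 0], [0, 0, 0], 1],
  ],
)

```text
clock: 13.12
eef_pos: [564.7, 109.4, 123.4]
tool_rot: [3.098, 1.477, 1.824]
force: [0.5, -0.4, 0.1]
width: 44.8
```

Request:
jog_arm(
  series=[
    [[0, 0, 0], [0, 2.5, 0], 1],
    [[0, 0, 0], [-2.5, 0, 0], 1],
    [[0, 0, 0], [0, 0, 0], 1],
    [[0, 0, 0], [0, 0, 0], 1],
  ],
)

```text
clock: 13.62
eef_pos: [567.1, 109.9, 125.9]
tool_rot: [3.099, 1.477, 1.825]
force: [0.6, 0.3, -1.2]
width: 44.3
```

Request:
jog_arm(
  series=[
    [[0, 0, 0], [2.5, 0, 0], 1],
    [[0, 0, 0], [2.5, 0, 0], 1],
    [[0, 0, 0], [0, 0, 0], 1],
    [[0, 0, 0], [0, 0, 0], 1],
  ],
)

```text
clock: 14.12
eef_pos: [567.0, 110.4, 120.8]
tool_rot: [3.1, 1.477, 1.826]
force: [-0.6, -0.1, -0.6]
width: 44.5
```

There is no contact within ±2.5 mm either way, so it is well centred. I go back to the centre and on.

Request:
jog_arm(
  series=[
    [[0, 0, 0], [-2.5, 0, 0], 1],
    [[0, 0, 0], [0, 0, 6], 1],
    [[0, 0, 0], [0, 0, 6], 1],
    [[0, 0, 0], [0, 0, 6], 1],
    [[0, 0, 0], [0, 0, 0], 1],
    [[0, 0, 0], [0, 0, 0], 1],
  ],
)

```text
clock: 14.88
eef_pos: [572.2, 93.1, 121.6]
tool_rot: [3.1, 1.476, 1.826]
force: [-0.5, -0.6, -0.2]
width: 44.7
```

Request:
jog_arm(
  series=[
    [[0, 0, 0], [0, 0, 6], 1],
    [[0, 0, 0], [0, 0, 6], 1],
    [[0, 0, 0], [0, 0, 6], 1],
    [[0, 0, 0], [0, 0, 0], 1],
    [[0, 0, 0], [0, 0, 0], 1],
  ],
)

```text
clock: 15.5
eef_pos: [577.5, 76.0, 120.0]
tool_rot: [3.1, 1.476, 1.826]
force: [0.3, 0.5, -1.1]
width: 44.8
```

Request:
jog_arm(
  series=[
    [[0, 0, 0], [0, 2, 0], 1],
    [[0, 0, 0], [0, 0, 0], 1],
    [[0, 0, 0], [0, 0, 0], 1],
  ],
)

```text
clock: 15.88
eef_pos: [579.5, 76.6, 120.0]
tool_rot: [3.099, 1.477, 1.825]
force: [0.9, -0.2, -1.4]
width: 44.8
```

Request:
jog_arm(
  series=[
    [[0, 0, 0], [0, -2, 0], 1],
    [[0, 0, 0], [0, -2, 0], 1],
    [[0, 0, 0], [0, 0, 0], 1],
    [[0, 0, 0], [0, 0, 0], 1],
  ],
)

```text
clock: 16.38
eef_pos: [575.7, 75.3, 120.0]
tool_rot: [3.098, 1.477, 1.824]
force: [-0.4, 0.0, -1.2]
width: 44.9
```

Request:
jog_arm(
  series=[
    [[0, 0, 0], [0, 2, 0], 1],
    [[0, 0, 0], [-2, 0, 0], 1],
    [[0, 0, 0], [0, 0, 0], 1],
    [[0, 0, 0], [0, 0, 0], 1],
  ],
)

```text
clock: 16.88
eef_pos: [577.6, 75.7, 122.0]
tool_rot: [3.099, 1.477, 1.825]
force: [0.2, -0.2, -0.9]
width: 44.9
```

Request:
jog_arm(
  series=[
    [[0, 0, 0], [2, 0, 0], 1],
    [[0, 0, 0], [2, 0, 0], 1],
    [[0, 0, 0], [0, 0, 0], 1],
    [[0, 0, 0], [0, 0, 0], 1],
  ],
)

```text
clock: 17.38
eef_pos: [577.5, 76.1, 117.9]
tool_rot: [3.099, 1.477, 1.826]
force: [0.3, 0.3, -1.3]
width: 44.8
```

```bash
python3 -c "from path import *;where()"
```

```text
s 160.8 err(tool: x down,y,z) [2.  0.1 0. ] rot err [ 0.12 -0.07 -0.22] F tool [ 1.4  0.4 -0.1] T tool [ 0.01 -0.11 -0.03] clock 17.375 w 44.8
```

Request:
jog_arm(
  series=[
    [[0, 0, 0], [-2, 0, 0], 1],
    [[0, 0, 0], [0, 0, 6], 1],
    [[0, 0, 0], [0, 0, 6], 1],
    [[0, 0, 0], [0, 0, 6], 1],
    [[0, 0, 0], [0, 0, 0], 1],
    [[0, 0, 0], [0, 0, 0], 1],
  ],
)

```text
clock: 18.12
eef_pos: [582.7, 58.9, 118.2]
tool_rot: [3.1, 1.476, 1.826]
force: [-0.0, 0.4, -1.8]
width: 44.6
```

Request:
jog_arm(
  series=[
    [[0, 0, 0], [0, 0, 6], 1],
    [[0, 0, 0], [0, 0, 6], 1],
    [[0, 0, 0], [0, 0, 6], 1],
    [[0, 0, 0], [0, 0, 0], 1],
    [[0, 0, 0], [0, 0, 0], 1],
  ],
)

```text
clock: 18.75
eef_pos: [588.0, 41.8, 116.6]
tool_rot: [3.099, 1.476, 1.825]
force: [-0.3, 0.7, -0.8]
width: 44.6
```

Request:
jog_arm(
  series=[
    [[0, 0, 0], [0, 0, 6], 1],
    [[0, 0, 0], [0, 0, 6], 1],
    [[0, 0, 0], [0, 0, 6], 1],
    [[0, 0, 0], [0, 0, 0], 1],
    [[0, 0, 0], [0, 0, 0], 1],
  ],
)

```text
clock: 19.38
eef_pos: [593.3, 24.6, 114.9]
tool_rot: [3.099, 1.476, 1.825]
force: [0.6, 1.1, -0.6]
width: 44.5
```

Request:
jog_arm(
  series=[
    [[0, 0, 0], [0, 0, 6], 1],
    [[0, 0, 0], [0, 0, 10], 1],
    [[0, 0, 0], [0, 0, 14], 1],
    [[0, 0, 0], [0, 0, 10], 1],
    [[0, 0, 0], [0, 0, 0], 1],
    [[0, 0, 0], [0, 0, 0], 1],
  ],
)

```text
clock: 20.12
eef_pos: [604.8, -13.2, 111.1]
tool_rot: [3.1, 1.476, 1.826]
force: [-0.7, -0.3, -0.4]
width: 44.7
```

```bash
python3 - <<'E'
from path import *
where()
# cradle: axis midway between rails. T & S views
d=get_image("top");e=get_image("scene")
i=cv2.resize(d["img"][130:260,200:370],(520,398),interpolation=2);j=cv2.resize(e["img"][130:230,200:300],(280,280),interpolation=2)
im=np.zeros((398,800,3),np.uint8);im[:,:520]=i;im[:280,520:]=j;cv2.imwrite("pics/a3.png",im[...,::-1])
for n in("scene","top"):
    f=np.load(n+".npy",allow_pickle=True).item();P=cloud(f)
    m=(P[...,2]>44)&(P[...,2]<53)&(abs(P[...,0]-628)<60)&(abs(P[...,1]+189)<60)
    k,l,st,c=cv2.connectedComponentsWithStats(m.astype(np.uint8))
    cs=[]
    for q in range(1,k):
        if st[q,4]>12:
            Q=P[l==q];cs.append(Q.mean(0));print(n,st[q,4],Q.mean(0).round(1),cv2.minAreaRect(np.ascontiguousarray(Q[:,:2],np.float32)))
    if len(cs)==2: D=cs[0]-cs[1];print("mid",(cs[0]+cs[1])/2,"len",np.hypot(*D[:2]),"yaw",np.arctan2(D[0],-D[1]),np.arctan2(-D[0],D[1]))
    m=(P[...,2]>30)&(P[...,2]<41)&(abs(P[...,0]-628)<60)&(abs(P[...,1]+189)<60);hs=cv2.cvtColor(f["img"],cv2.COLOR_RGB2HSV);m&=hs[...,1]<90
    Q=P[m];print("rails",len(Q),Q.mean(0).round(1))
E
```

```text
s 254.4 err(tool: x down,y,z) [ 0.1  0.3 -0. ] rot err [ 0.13 -0.1  -0.22] F tool [ 0.4 -0.7  0.1] T tool [-0.03 -0.06  0.02] clock 20.125 w 44.7
scene 26 [ 617.9 -152.6   47.1] ((617.6754760742188, -152.73663330078125), (43.53491973876953, 9.406608581542969), 16.340721130371094)
scene 27 [ 642.4 -226.2   47.2] ((642.1063842773438, -225.92369079589844), (40.65790939331055, 8.908182144165039), 17.961149215698242)
mid [ 630.17336913 -189.36000915   47.11654169] len 77.55467738688986 yaw -2.8204938569749403 0.3210987966148529
rails 88 [ 630.2 -186.8   36.4]
top 45 [ 640.4 -225.    47.5] ((639.8433837890625, -225.5486297607422), (42.50168228149414, 8.938858032226562), 20.55099105834961)
top 43 [ 614.3 -151.5   47.7] ((614.2242431640625, -151.8401336669922), (40.78631591796875, 8.647710800170898), 19.040847778320312)
mid [ 627.37206455 -188.28307445   47.59864235] len 77.97944252062042 yaw 0.3408469641370743 -2.800745689452719
rails 93 [ 625.9 -189.    37.9]
```

View pics/a3.png

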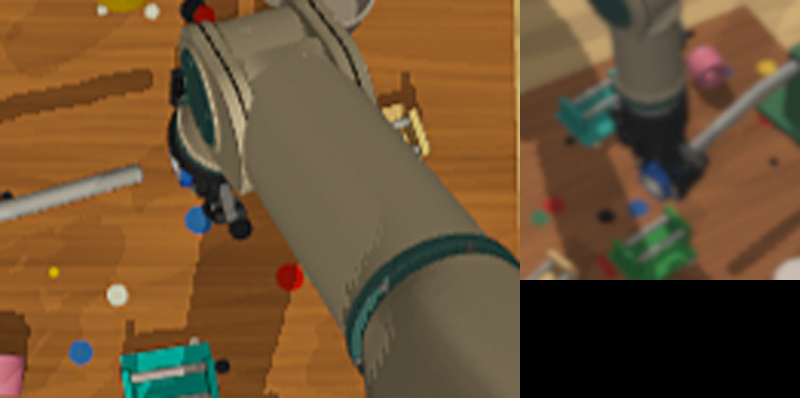

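The sleeve is off the rod (right panel (655,178)) and the rod tip is clear at left panel (140,175). I lift, level out and move over the cradle.

Request:
jog_arm(
  series=[
    [[0, 0, 0], [-15, 0, 5], 1],
    [[0, 0, 0], [-20, 0, 5], 1],
    [[0, -2.7, 0], [0, 0, 20], 1],
    [[0, -2.7, 0], [0, 0, 30], 1],
    [[-2, 0, 0], [0, 0, 40], 1],
    [[0, 0, 0], [0, 0, 30], 1],
    [[0, 0, 0], [0, 0, 0], 1],
    [[0, 0, 0], [0, 0, 0], 1],
  ],
)

```text
clock: 21.22
eef_pos: [644.2, -140.6, 141.0]
tool_rot: [1.555, 1.568, 0.316]
force: [0.1, 1.3, -0.5]
width: 44.9
```

```bash
python3 - <<'E'
from path import *
s,p,r=cur();print(p.round(1)); go([627.5,-188.8,94],Rt(.331))
E
```

```text
[ 644.2 -140.6  141. ]
turn [ 0.04  0.   -0.15] shift(after-turn frame) [ 41.  -31.5  40.1] (now frame) [ 40.9 -31.6  40.1] world [-16.7 -48.2 -41. ]
```

Request:
jog_arm(
  series=[
    [[0, 0, 0], [0, -10, 13], 1],
    [[0, 0, 0], [0, -11, 14], 1],
    [[0, 0, 0], [0, -10, 13], 1],
    [[0, 0, 0], [20, 0, 0], 1],
    [[0, 0, 0], [15, 0, 0], 1],
    [[0, 0, 0], [0, 0, 0], 1],
    [[0, 0, 0], [0, 0, 0], 1],
  ],
)

```text
clock: 22.1
eef_pos: [629.0, -187.5, 106.4]
tool_rot: [1.64, 1.567, 0.403]
force: [0.3, -0.1, -1.2]
width: 44.9
```

```bash
python3 - <<'E'
from path import *
s,p,r=cur();print(p.round(1),s["force"]); go([627.5,-188.8,59],Rt(.331))
d=get_image("top");e=get_image("scene")
j=cv2.resize(e["img"][180:270,170:270],(660,594),interpolation=2);cv2.imwrite("pics/a4.png",j[...,::-1])
P=cloud(e);h=cv2.cvtColor(e["img"],cv2.COLOR_RGB2HSV)
m=(h[...,0]>100)&(h[...,0]<125)&(h[...,1]>110)&(P[...,2]>60)&(P[...,2]<130)&(abs(P[...,0]-628)<60)&(abs(P[...,1]+189)<60)
Q=P[m];print(len(Q),Q.mean(0),np.percentile(Q,[2,98],axis=0).round(1))
E
```

```text
[ 629.  -187.5  106.4] [ 0.28379942 -0.12260967 -1.1977246 ]
turn [ 0.11 -0.02 -0.24] shift(after-turn frame) [41.4 -1.8  0.7] (now frame) [41.4 -2.   0.7] world [ -1.5  -1.3 -41.4]
57 [ 635.39122531 -196.85387749  116.89179167] [[ 609.4 -207.   105.4]
 [ 655.6 -189.6  125.4]]
```

View pics/a4.png

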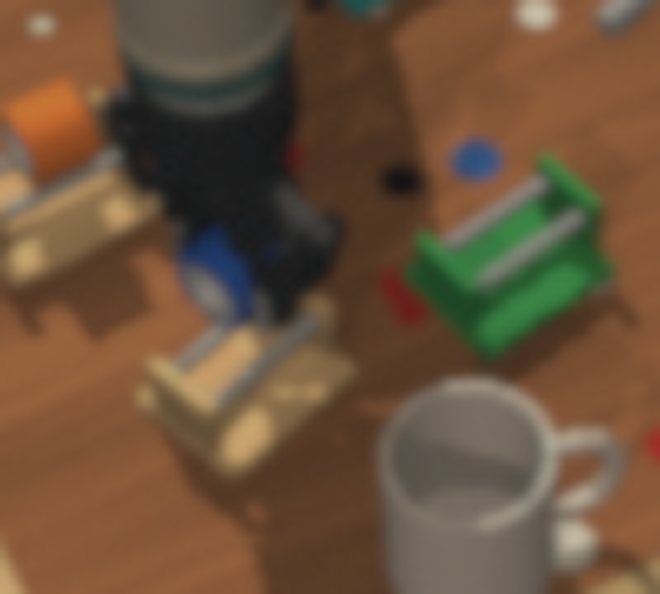

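The blue sleeve (220,275) is above the empty wooden cradle's rails and parallel to them. The mug and the orange sleeve are clear, so I lower.

Request:
jog_arm(
  series=[
    [[0, 0, 0], [10, -1.8, 0.7], 1],
    [[0, 0, 0], [12, 0, 0], 1],
    [[0, 0, 0], [10, 0, 0], 1],
    [[0, 0, 0], [4, 0, 0], 1],
    [[0, 0, 0], [0, 0, 0], 1],
    [[0, 0, 0], [0, 0, 0], 1],
  ],
)

```text
clock: 22.95
eef_pos: [627.6, -189.7, 70.9]
tool_rot: [1.459, 1.566, 0.22]
force: [1.5, -0.8, -0.5]
width: 44.7
```

Request:
jog_arm(
  series=[
    [[0, 0, 0], [1.5, 0, 0], 1],
    [[0, 0, 0], [1, 0, 0], 1],
    [[0, 0, 0], [0, 0, 0], 1],
    [[0, 0, 0], [0, 0, 0], 1],
  ],
)

```text
clock: 23.45
eef_pos: [627.3, -189.7, 68.2]
tool_rot: [1.496, 1.567, 0.257]
force: [0.8, -0.5, -0.5]
width: 44.4
```

Request:
jog_arm(
  series=[
    [[0, 0, 0], [1, 0, 0], 1],
    [[0, 0, 0], [0, 0, 0], 1],
    [[0, 0, 0], [0, 0, 0], 1],
  ],
)

```text
clock: 23.82
eef_pos: [627.3, -189.7, 67.1]
tool_rot: [1.506, 1.567, 0.266]
force: [0.4, -0.7, -1.9]
width: 44.9
```

Request:
jog_arm(
  series=[
    [[0, 0, 0], [1, 0, 0], 1],
    [[0, 0, 0], [0, 0, 0], 1],
    [[0, 0, 0], [0, 0, 0], 1],
  ],
)

```text
clock: 24.2
eef_pos: [627.3, -189.7, 66.1]
tool_rot: [1.507, 1.567, 0.267]
force: [0.3, 0.4, -1.1]
width: 44.8
```

Request:
jog_arm(
  series=[
    [[0, 0, 0], [0.7, 0, 0], 1],
    [[0, 0, 0], [0, 0, 0], 1],
    [[0, 0, 0], [0, 0, 0], 1],
  ],
)

```text
clock: 24.58
eef_pos: [627.3, -189.7, 65.4]
tool_rot: [1.506, 1.567, 0.267]
force: [0.1, 0.7, -2.0]
width: 44.8
```

Request:
jog_arm(
  series=[
    [[0, 0, 0], [0.5, 0, 0], 1],
    [[0, 0, 0], [0, 0, 0], 1],
    [[0, 0, 0], [0, 0, 0], 1],
  ],
)

```text
clock: 24.95
eef_pos: [627.4, -189.7, 65.1]
tool_rot: [1.46, 1.567, 0.221]
force: [0.4, 0.2, 1.2]
width: 44.8
```

Request:
jog_arm(
  series=[
    [[0, 0, 0], [0.5, 0, 0], 1],
    [[0, 0, 0], [0, 0, 0], 1],
    [[0, 0, 0], [0, 0, 0], 1],
  ],
)

```text
clock: 25.32
eef_pos: [627.5, -189.7, 65.0]
tool_rot: [1.427, 1.566, 0.188]
force: [-1.6, 0.4, 5.8]
width: 45.2
```

```bash
python3 -c "
from path import *
s,p,r=cur();print(p.round(1),r.inv().apply(s['force']).round(1))"
```

```text
[ 627.5 -189.7   65. ] [-5.8 -1.4 -0.9]
```

The contact height of 65.0 matches full seating (axis at 58 mm), with a light 6 N and almost no side force. I release gradually.

Request:
jog_arm(
  series=[
    [[0, 0, 0], [0, 0, 0], -0.06],
    [[0, 0, 0], [0, 0, 0], -0.1],
    [[0, 0, 0], [0, 0, 0], -0.15],
    [[0, 0, 0], [0, 0, 0], -0.25],
    [[0, 0, 0], [0, 0, 0], -0.4],
    [[0, 0, 0], [0, 0, 0], -0.4],
    [[0, 0, 0], [0, 0, 0], -0.4],
  ],
)

```text
clock: 26.2
eef_pos: [627.3, -189.7, 64.4]
tool_rot: [1.506, 1.567, 0.267]
force: [-0.1, 0.1, 0.3]
width: 59.5
```

```bash
python3 - <<'E'
from path import *
e=get_image("scene");j=cv2.resize(e["img"][180:270,170:270],(660,594),interpolation=2);cv2.imwrite("pics/a5.png",j[...,::-1])
print(read_state()["width"])
E
```

```text
59.75484391014261
```

View pics/a5.png

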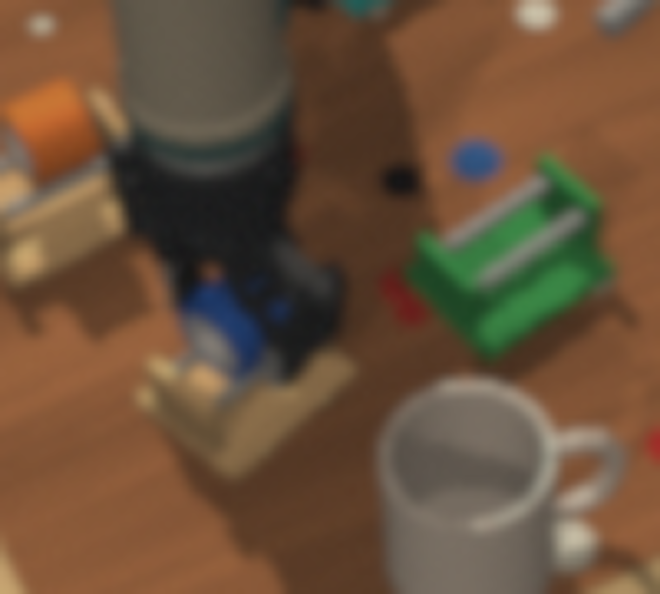

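The sleeve (225,325) lies in the cradle and the fingers are open and clear of it. I retract straight up, then move aside to look.

Request:
jog_arm(
  series=[
    [[0, 0, 0], [-5, 0, 0], -0.4],
    [[0, 0, 0], [-10, 0, 0], -0.4],
    [[0, 0, 0], [-30, 0, 0], -0.4],
    [[0, 0, 0], [-50, 0, 0], -0.4],
    [[0, 0, 0], [-50, 0, 0], -0.4],
    [[0, 0, 0], [-30, 0, 0], -0.4],
    [[0, 0, 0], [0, -40, 50], -0.4],
    [[0, 0, 0], [0, -40, 50], -0.4],
  ],
)

```text
clock: 27.25
eef_pos: [584.8, -308.3, 241.0]
tool_rot: [1.183, 1.565, -0.053]
force: [1.1, 0.3, 0.3]
width: 59.9
```

Request:
jog_arm(
  series=[
    [[0, 0, 0], [0, -20, 60], -0.4],
    [[0, 0, 0], [0, -20, 60], -0.4],
    [[0, 0, 0], [0, -20, 60], -0.4],
    [[0, 0, 0], [0, 0, 0], -0.4],
    [[0, 0, 0], [0, 0, 0], -0.4],
    [[0, 0, 0], [0, 0, 0], -0.4],
  ],
)

```text
clock: 28.0
eef_pos: [587.4, -492.8, 239.7]
tool_rot: [1.649, 1.566, 0.413]
force: [-0.5, 1.1, -0.5]
width: 59.6
```

```bash
python3 - <<'E'
from path import *
e=get_image("scene");d=get_image("top");save(d,"top_end.png")
for n,f in(("S",e),("T",d)):
    P=cloud(f);h=cv2.cvtColor(f["img"],cv2.COLOR_RGB2HSV)
    m=(h[...,0]>100)&(h[...,0]<125)&(h[...,1]>110)&(P[...,2]>30)&(P[...,2]<130)&(abs(P[...,0]-628)<60)&(abs(P[...,1]+189)<60)
    Q=P[m];print(n,len(Q),Q.mean(0).round(1),np.percentile(Q,[2,98],axis=0).round(1),cv2.minAreaRect(np.ascontiguousarray(Q[:,:2],np.float32)) if len(Q) else 0)
    g=np.load({"S":"scene","T":"top"}[n]+".npy",allow_pickle=True).item();h0=cv2.cvtColor(g["img"],cv2.COLOR_RGB2HSV)
    for hh in(h0,h):
        o=(hh[...,0]>6)&(hh[...,0]<14)&(hh[...,1]>200)&(hh[...,2]>150);vv,uu=np.where(o);k=(abs(uu-(336 if n=="T" else 180))<15)&(abs(vv-(229 if n=="T" else 200))<18);print("  orange px",k.sum(),uu[k].mean().round(1),vv[k].mean().round(1))
s=read_state();print(s["clock"],s["eef_pos"],s["force"])
i=cv2.resize(d["img"][110:280,150:370],(528,408),interpolation=2);j=cv2.resize(e["img"][180:270,150:260],(270,220),interpolation=2)
im=np.zeros((408,798,3),np.uint8);im[:,:528]=i;im[:220,528:]=j;cv2.imwrite("pics/a6.png",im[...,::-1])
E
```

```text
S 124 [ 637.5 -188.6   74.5] [[ 617.2 -206.    59.2]
 [ 654.6 -171.5   84. ]] ((634.5021362304688, -189.1741943359375), (39.10833740234375, 33.97998809814453), 17.446746826171875)
  orange px 0 nan nan
  orange px 0 nan nan
T 184 [ 625.2 -189.8   77.1] [[ 604.6 -209.4   65.1]
 [ 646.2 -170.3   83.7]] ((626.2828979492188, -189.9515380859375), (40.75038528442383, 35.05149459838867), 20.700641632080078)
  orange px 5 343.2 229.6
  orange px 1 343.0 224.0
28.1 [ 587.26483671 -493.33705417  239.71714201] [ 0.7038653  -0.29564119 -0.58604895]<stdin>:9: RuntimeWarning: Mean of empty slice.
  ret = ret.dtype.type(ret / rcount)
```

View pics/a6.png

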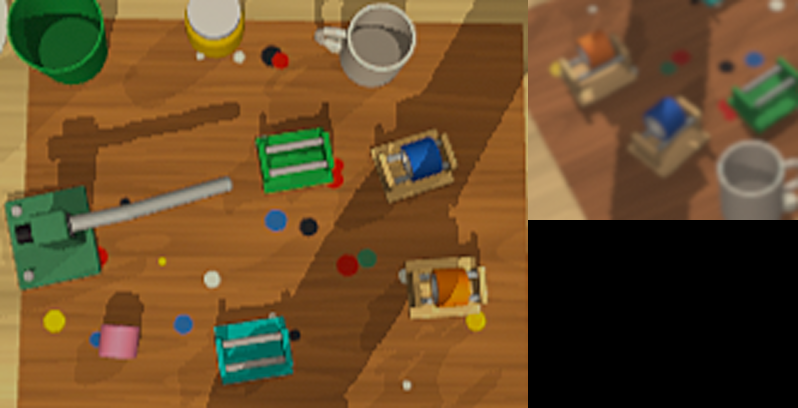

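The blue sleeve lies in the wooden cradle (422,157), with its top near the expected 81 mm. The orange sleeve (452,287) is where it was, and the arm is clear. I hand the job in.

```bash
python3 -c "
from cell import *
print(finish_job())"
```

```text
the job is handed in; nothing more can be done
None
```

The blue sleeve is off the rod and lying in the empty wooden cradle. I let go of it and handed the job in at about 28 s of the 72 s allowed.

- **On the rod:** I found the rod's axis and bend from both cameras, then gripped the sleeve and centred it by light touch. That reached at most about 6 N, on the straight part. I followed the bend, which came out at about 0.12 rad, down and toward +x. Past the bend, no reading rose above the sleeve's weight and sensor noise, and side probes of 2 to 2.5 mm met no contact.
- **In the cradle:** The sleeve touched down at about 6 N, at the height expected for full seating, before I opened the fingers.
- **Last checks:** The final images show the sleeve along both rails between the end plates, with its top near the expected 81 mm. In the picture the orange sleeve, mug, jar, tub, stand and other cradles look unmoved. The arm was clear and the wrist force near zero.
- **What failed or disagreed:**
  - The colour mask meant to check the orange sleeve's position found too few pixels to use, so I judged that by eye. It sits within about half a pixel of where it was in the first picture.
  - The scene camera put the sleeve about 8 to 12 mm further along x than the top camera. I put this down to that view mostly seeing one side of the sleeve.
  - The two-view fit of the outer rod alone came out about 15 mm too low, so I used the depth readings for its height.

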